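# Slide the ware board home on the drying stand

## Robot

A 6-joint arm with a two-finger parallel gripper is mounted at the origin on the work surface. World frame = base frame: x ahead of the robot, y to its left, z up, the work surface at z = 0. Lengths are in m, angles in rad, forces in N, time in s.
With the tool pointing down it reaches from about 0.3 to 0.75 m from the base axis. Payload 8.5 kg.
Tool frame: the origin (TCP) lies at the very end of the fingers, on their centre line; the grasp point (between the pads) lies 19 mm behind it; z points along the fingers, y is the line along which they close (so a half turn about z gives the same grasp; the last joint's range is limited). The gripper opens to 85 mm and grips with 20 to 120 N. Pads are 22 mm wide; open, the fingers measure 114 mm over their backs; the gripper's body (76 mm by 85 mm) begins 54 mm behind the grasp point. The pads swing forward as they close: fully open they stand 13 mm farther back than shut.
Start: joints at [-1.441, 0.381, 1.297, -0, 1.464, -0.215], TCP at [0.186, -0.518, 0.231] pointing down, gripper open.
Joint ranges: [-3.11, 3.11], [-0.89, 2.33], [0.22, 2.48], [-1.42, 4.56], [0.17, 2.85], [-2.88, 2.88]. Speed limits (rad/s): [2.39, 2.39, 3.14, 3.14, 3.14, 3.14].

## Interface

Orientations are given as a unit quaternion [x, y, z, w].
In Python, from station import telemetry, grab_frame, get_calibration, sign_off gives the robot as it stands.
- The arm moves only by the shell command python3 -m crank 'ROWS' [OPENING] [FORCE]. ROWS is JSON, a list of rows, each an object of numbers: "tx", "ty", "tz": the shift along the tool's x, y, z scaled (see below); "rx", "ry", "rz": the turn, a rotation vector about the tool's x, y, z scaled (see below). In form: [{"tx": .., "ty": .., "tz": .., "rx": .., "ry": .., "rz": ..}, ...]. A call has 1 to 12 rows; each row shifts and turns the commanded pose from where the row before left it, along the tool's axes as they then stand; what a row does not reach is not made up. The controller multiplies each number of a shift by 0.04 m and each number of a turn by 0.15 rad. A row lasts 1/8 s, in which the tool goes at most 62.5 mm and 10.7 degrees, less where a joint would pass 70% of its speed; a pose out of reach is approached as far as the arm can. A call with a number of a shift or a turn outside -1 to 1 is refused whole. A call with a gripper value outside its range is refused whole. OPENING is the opening, from 0 (shut) to 1 (fully open), set as the call begins (- or left out, the last holds). The fingers move at their own pace and stop on an object; FORCE is the grip in N (left out, the last holds). Time passes only in rows, so rows that do not move let the fingers close. It gives the time, the measured TCP pose, the force, the opening and the grip force at its end, in the units of the state.
- telemetry.read_state(): the state, without advancing time (a new reading comes with each control period).
- grab_frame(name): name is "scene" or "top"; returns the picture (420x560x3 uint8, red, green, blue); there is no depth.
- get_calibration(name): a dict with "fx", "fy", "cx", "cy" (pixels), "origin" and "rotation" of the camera in the world. Camera axes: x right, y up, looking along -z (the intrinsics and any distortion apply to the point x, -y, -z); pixel columns grow to the right and rows downward; lengths in m; the calibration is good to about 2 mm. A picture is of the moment at which its call begins. get_calibration takes no time and is no camera call.
- sign_off(): hands the job in; it is judged then, once.
The state is a dict: "clock": time; "joint_positions": joint angles; "dq": joint speeds; "tau": joint torques, N m; "ee_pos": TCP position; "ee_rot": TCP orientation; "contact_force": force on the tool from outside, world axes, zero at the start; "torque": the same for the moment, N m; "grip_width": opening from 0.0 (shut) to 1.0 (fully open); "finger_force": force on a finger pad.
Only numpy, scipy, OpenCV 4.12 (cv2) and the standard library are available. Lean on these libraries where they do the work, as an engineer would, in place of code of your own. Each camera call takes 0.05 s, during which the arm holds its last target. There are 200 camera calls.

## Task

The plywood ware board with two clay pots on it stands on the rails of the wooden drying stand, short of its place. With the fingertips push the board along the rails, towards the end of the stand that is closed by a crossbar, until you feel its feet drop into the locating notches and it sits level and fully home, then draw back clear of it. Push gently, and only push: do not force the board against its stop, do not lift the board, do not touch the two pots, which must stay standing on it, and do not disturb the other things on the table.

Things in the scene. Friction and masses are not known exactly. Their poses are not given: they have to be found in the camera images.
- stand: Fixed wooden stand, 480 x 198 mm. Origin on the table; x runs along the rails, the way to push; z up. Its x runs from -260 (open end) to +220 mm (closed by a crossbar 56 mm high, 18 thick). Rail tops 34 mm above the table. Side lips: tops 56 mm high, 174 mm apart. Between the rails (|y| < 43 mm) it is open to the table but for ties 18 mm high.
- front_notch (a point): Midway between the two front notches, level with the rail tops; 85 mm ahead (+x) of the stand's origin. Each notch is 32 mm long, 8 mm deep, in the outer strip of its rail (|y| 65 to 87 mm). Like notches in the inner strips (|y| 43 to 65 mm) lie 85 mm behind the origin. The rails go on beyond: the board can be pushed too far.
- board: Loose plywood board, 240 (x) x 170 (y) x 18 mm, 0.35 to 0.6 kg plus 0.3 kg of pots, on four feet 12 mm high, 24 long. Origin at sole level, midway; axes as the stand's. It slides with its origin 34 mm above the table (top at 64). Home: origin within 4 mm of the stand's in x and 26 mm above the table, top flush with the lips. Starts 60 to 140 mm short of home. Slides at about 3 to 7 N.
- board_tail (a point): Middle of the board's rear edge face, the one to push: 120 mm behind the board's origin, 21 mm above it. Vertical face 170 mm wide, 18 mm high, nothing behind it. Front feet (x +85, |y| 76 mm) run on the outer strips, rear feet (x -85, |y| 53 mm) on the inner ones; all four drop 8 mm at once, then the notch ends stop the board.
- board_nose (a point): Middle of the board's front edge face, 120 mm ahead of the origin and 21 mm above it.
- vase: Terracotta vase, loose, 105 mm high, 72 mm at its widest, standing on the front half of the board. Origin at the centre of its base.
- bowl: Small terracotta bowl, loose, 62 mm wide and 38 mm high, standing near the middle of the board. Origin at the centre of its base.
- block: Bystander: wooden block 100 x 55 x 40 mm lying beside the stand on its +y side. Origin at the centre of its underside.
- cork_cup: Bystander: cork cone 60 mm wide and 60 mm high standing beside the stand on its -y side. Origin at the centre of its underside.
- sprayer: Bystander: white plastic bottle, 72 mm wide and 190 mm high, on the left of the table. Origin at the centre of its underside.
- steel_bowl: Bystander: steel bowl, 150 mm wide and 55 mm high, on the left of the table. Origin at the centre of its underside.
- clay: Bystander: lump of clay, 100 x 90 x 70 mm, on the right of the table. Origin at the centre of its underside.
- brush: Bystander: brush lying on the right of the table, under 30 mm high. Origin in the middle of its underside.
Things that resemble listed ones, but are neither listed nor needed, are in the scene too. Leave any pink, red or yellow look-alike of the bowl alone.

How it is judged:
By the outcome, as a careful person would: the job done as asked, in the order asked, and still so for the second after the job is handed in, with the robot touching nothing.
It also fails if it takes over 38 s, if anything falls off the work surface, if the arm or the gripper's body presses on something with over 40 N, if the wrist force passes 120 N, or if a joint passes its speed limit or range.

## Working session

There is one attempt and no reset: what is moved stays moved. The work goes in short steps, Python scripts to look and compute and a shell command to move; the robot and the scene stay as the last step left them, time stands still between calls to the robot, and variables do not carry over. Pictures are saved under pics/ and viewed, at most 10 in all, crops included, and the job is handed in when it is done.

```bash
mkdir -p pics; ls
python3 - <<'E'
from station import *
import cv2
print(telemetry.read_state())
for n in("scene","top"):
    print(n,get_calibration(n)); cv2.imwrite(f"pics/{n}0.png",grab_frame(n)[:,:,::-1])
E
```

```text
pics
{'clock': 0.0, 'joint_positions': array([-1.44131609e+00,  3.81185034e-01,  1.29822967e+00,  5.36551914e-06,
        1.46359135e+00, -2.15293876e-01]), 'dq': array([ 1.16224426e-03, -5.68574569e-05, -1.22228853e-04,  2.68916760e-04,
       -1.23303856e-03, -2.68367557e-04]), 'tau': array([-3.36984458e-04, -4.48461270e+01, -2.31278318e+01, -2.11920146e-04,
        4.80349670e-03,  3.48969472e-06]), 'ee_pos': array([ 0.18585653, -0.51734843,  0.23072815]), 'ee_rot': array([ 9.85177915e-01,  1.71534182e-01,  3.29775771e-05, -7.05933556e-04]), 'contact_force': array([0.02694732, 0.28091961, 0.07911973]), 'torque': array([-0.03100939,  0.03432372,  0.01438576]), 'finger_force': 0.0, 'grip_width': 1.0006109977926425}
scene {'fx': 511.67307894857413, 'fy': 511.67307894857413, 'cx': 275.10270554184524, 'cy': 210.7765678989105, 'origin': array([ 1.24279356, -0.44326732,  1.39541546]), 'rotation': array([0.24009257, 0.12289658, 0.4498149 , 0.85142149])}
top {'fx': 421.49761755232095, 'fy': 421.49761755232095, 'cx': 281.32933853392535, 'cy': 212.21478301551073, 'origin': array([ 0.39348633, -0.00501414,  1.17323817]), 'rotation': array([-0.06824991,  0.05068211,  0.71369323, -0.6952807 ])}
```

View pics/scene0.png

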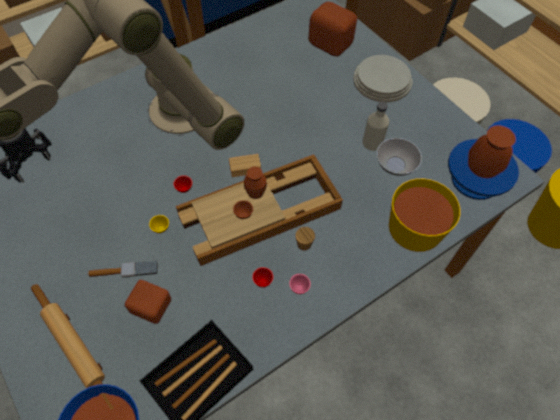

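View pics/top0.png

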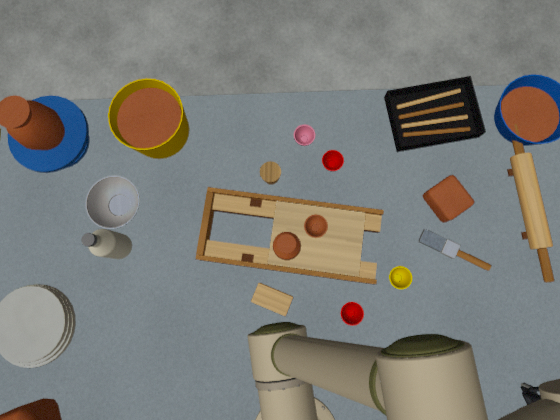

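The top view shows the stand with its crossbar at left (≈205,225) and its open end at right (≈380,245), so the push is roughly towards +y. The board's tail edge is near (364,240), the vase at (286,245) and the bowl at (316,225). The front notches are at (256,202) and (247,258). The yellow and red look-alikes, at (400,278) and (352,313), are close to the open end.

```bash
cat > h.py <<'E'
import numpy as np, cv2
from scipy.spatial.transform import Rotation as R
from station import *
def ray(n,px):
    c=get_calibration(n); px=np.atleast_2d(px).astype(float)
    d=np.c_[(px[:,0]-c['cx'])/c['fx'],-(px[:,1]-c['cy'])/c['fy'],-np.ones(len(px))]
    return c['origin'],R.from_quat(c['rotation']).apply(d)
def onz(n,px,z):
    o,d=ray(n,px); return o+d*((z-o[2])/d[:,2])[:,None]
def proj(n,p):
    c=get_calibration(n); q=R.from_quat(c['rotation']).inv().apply(np.atleast_2d(p)-c['origin'])
    return np.c_[c['cx']-c['fx']*q[:,0]/q[:,2],c['cy']+c['fy']*q[:,1]/q[:,2]]
E
python3 - <<'E'
from h import *
print(proj('top',[0,0,0]),proj('scene',[0,0,0]))
im=cv2.imread('pics/top0.png')
cv2.imwrite('pics/crop1.png',cv2.resize(im[170:300,185:395],None,fx=3.8,fy=3.8,interpolation=cv2.INTER_CUBIC))
p=onz('top',[[209,188],[383,209],[376,283],[197,260]],.056); print(p)
print([np.linalg.norm(p[i]-p[(i+1)%4]) for i in range(4)])
print(onz('scene',[[316,157],[342,202],[201,262],[177,210]],.056))
E
```

```text
[[295.24033881 438.03454276]] [[179.55972787 109.55294947]]
[[ 0.65643661  0.21633893  0.056     ]
 [ 0.58480106 -0.25163919  0.056     ]
 [ 0.39023542 -0.22106881  0.056     ]
 [ 0.46163088  0.24734908  0.056     ]]
[np.float64(0.47342916424513254), np.float64(0.19695262276242853), np.float64(0.47382764063922433), np.float64(0.19725846336440359)]
[[ 0.48141615  0.25154242  0.056     ]
 [ 0.66640042  0.21377729  0.056     ]
 [ 0.59876476 -0.25029062  0.056     ]
 [ 0.40516625 -0.22264117  0.056     ]]
```

View pics/crop1.png

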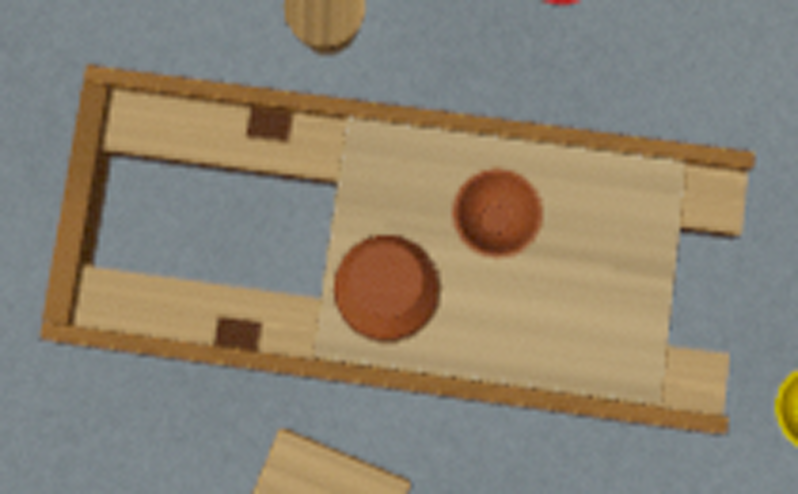

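The crop shows the board's corners clearly at crop (350,115), (684,163), (663,404) and (315,358). The notches are at (269,123) and (238,334), and the stand corners at (89,66), (754,152), (727,433) and (42,340).

```bash
python3 - <<'E'
from h import *
f=lambda a:(np.array(a)+.5)/3.8-.5+[185,170]
S=onz('top',f([[89,66],[754,152],[727,433],[42,340]]),.056)
B=onz('top',f([[350,115],[684,163],[663,404],[315,358]]),.064)
N=onz('top',f([[269,123],[238,334]]),.03)
print("S len",[round(np.linalg.norm(S[i]-S[(i+1)%4]),4) for i in range(4)],"B len",[round(np.linalg.norm(B[i]-B[(i+1)%4]),4) for i in range(4)])
ux=(S[0]+S[3]-S[1]-S[2]); ux/=np.linalg.norm(ux); uy=np.array([-ux[1],ux[0],0])
ub=(B[0]+B[3]-B[1]-B[2]); print("yaw stand",np.degrees(np.arctan2(ux[1],ux[0])),"board",np.degrees(np.arctan2(ub[1],ub[0])))
front=(S[0]+S[3])/2; rear=(S[1]+S[2])/2
o=(front+rear)/2+ux*.02; o[2]=0
print("stand origin",o,"front notch mid in stand",(N.mean(0)-o)@ux,(N.mean(0)-o)@uy)
for n,p in(("nose",(B[0]+B[3])/2),("tail",(B[1]+B[2])/2)): print(n,p,(p-o)@ux,(p-o)@uy)
# scene view cross-check of tail: corners of the board rear
print('ux',ux)
E
python3 - <<'E'
from h import *
im=cv2.imread('pics/scene0.png')
cv2.imwrite('pics/crop2.png',cv2.resize(im[140:280,160:360],None,fx=4,fy=4,interpolation=cv2.INTER_CUBIC))
hsv=cv2.cvtColor(cv2.imread('pics/top0.png'),cv2.COLOR_BGR2HSV)
for n,m in(("yellow",cv2.inRange(hsv,(22,150,120),(35,255,255))),):
    k,l,s,c=cv2.connectedComponentsWithStats(m)
    for i in range(1,k):
        if 100<s[i,4]<2000: print(n,c[i],onz('top',c[i],.02))
print("red",onz('top',[352,313],.02))
E
```

```text
S len [np.float64(0.4768), np.float64(0.1968), np.float64(0.4777), np.float64(0.1978)] B len [np.float64(0.2363), np.float64(0.1677), np.float64(0.2398), np.float64(0.1722)]
yaw stand 80.86340024851744 board 80.55327974907306
stand origin [0.52698523 0.01907718 0.        ] front notch mid in stand 0.08663013963975694 -0.001971363035811229
nose [0.53137897 0.04584849 0.064     ] 0.027129320487747785 -8.701103481584411e-05
tail [ 0.49230994 -0.18895997  0.064     ] -0.21090374886066773 0.0012013850017703013
ux [0.15878878 0.98731258 0.        ]
yellow [149.5648415  102.52017291] [[0.92691299 0.39975075 0.02      ]]
yellow [400.3046683 277.004914 ] [[ 0.40443713 -0.29388807  0.02      ]]
red [[ 0.31315276 -0.15984375  0.02      ]]
```

View pics/crop2.png

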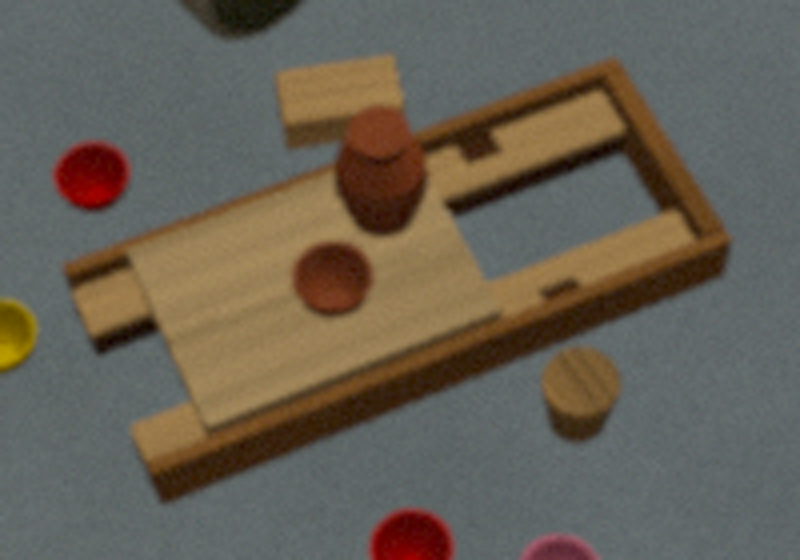

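Cross-checks hold: stand 477×197 mm, board about 238×170 mm, notches at x≈86 mm. The board's origin is therefore at about x = −91 mm in the stand frame, about 91 mm short of home. I'll turn the tool so its x axis lies along the push direction (rz ≈ −7.1 units) and half-close the fingers.

```bash
python3 -m crank '[{"rz":-0.89},{"rz":-0.89},{"rz":-0.89},{"rz":-0.89},{"rz":-0.89},{"rz":-0.89},{"rz":-0.89},{"rz":-0.88},{}]' 0.5 20
cat >> h.py <<'E'
O=np.array([0.52698523,0.01907718,0]); A=np.radians(80.8); UX=np.array([np.cos(A),np.sin(A),0]); UY=np.array([-UX[1],UX[0],0])
def where(target=None):
    s=telemetry.read_state(); r=R.from_quat(s['ee_rot']); p=s['ee_pos']-O
    M=r.as_matrix()
    print('t',round(s['clock'],2),'stand xyz mm',(np.array([p@UX,p@UY,s['ee_pos'][2]])*1e3).round(1),'F stand',np.round([s['contact_force']@UX,s['contact_force']@UY,s['contact_force'][2]],2),'yaw err deg',np.degrees(np.arctan2(M[1,0],M[0,0])-A).round(2),'tilt',np.degrees(np.arccos(-M[2,2])).round(2),'grip',s['grip_width'])
    if target is not None:
        g=O+UX*target[0]+UY*target[1]+np.array([0,0,target[2]])
        print('shift units (tool)',(r.inv().apply(g-s['ee_pos'])/.04).round(2))
        rot=r.inv()*R.from_matrix(np.c_[UX,-UY,[0,0,-1]]); print('turn units',(rot.as_rotvec()/.15).round(3))
E
python3 -c "
from h import *
where([-.27,0,.2307])"
```

```text
t 0.1 stand xyz mm [-584.1  251.   230.8] F stand [-0.1  -0.27 -0.53] yaw err deg -61.04 tilt 0.07 grip 0.9941809165596949
shift units (tool) [ 9.29 -3.83  0.01]
turn units [-7.000e-03 -6.000e-03 -7.103e+00]$[0]: bad value
```

```bash
python3 -m crank '[{"tx":0,"ty":0,"tz":0,"rx":0,"ry":0,"rz":-0.89},{"tx":0,"ty":0,"tz":0,"rx":0,"ry":0,"rz":-0.89},{"tx":0,"ty":0,"tz":0,"rx":0,"ry":0,"rz":-0.89},{"tx":0,"ty":0,"tz":0,"rx":0,"ry":0,"rz":-0.89},{"tx":0,"ty":0,"tz":0,"rx":0,"ry":0,"rz":-0.89},{"tx":0,"ty":0,"tz":0,"rx":0,"ry":0,"rz":-0.89},{"tx":0,"ty":0,"tz":0,"rx":0,"ry":0,"rz":-0.89},{"tx":0,"ty":0,"tz":0,"rx":0,"ry":0,"rz":-0.87},{"tx":0,"ty":0,"tz":0,"rx":0,"ry":0,"rz":0}]' 0.5 20
python3 -c "
from h import *
where([-.27,0,.2307])"
```

```text
clock: 1.23
ee_pos: [0.1859, -0.5175, 0.231]
ee_rot: [0.762, 0.648, 0.0, -0.0]
contact_force: [-0.3, 0.3, -0.1]
grip_width: 0.501
finger_force: 0.0
t 1.23 stand xyz mm [-584.2  250.9  231. ] F stand [ 0.28  0.33 -0.06] yaw err deg -0.09 tilt 0.04 grip 0.5005885718416133
shift units (tool) [7.86 6.26 0.01]
turn units [-0.001 -0.004 -0.011]
```

```bash
python3 -m crank '[{"tx":0.7,"ty":0.56,"tz":0,"rx":0,"ry":0,"rz":0},{"tx":0.7,"ty":0.56,"tz":0,"rx":0,"ry":0,"rz":0},{"tx":0.7,"ty":0.56,"tz":0,"rx":0,"ry":0,"rz":0},{"tx":0.7,"ty":0.57,"tz":0,"rx":0,"ry":0,"rz":0},{"tx":0.7,"ty":0.57,"tz":0,"rx":0,"ry":0,"rz":0},{"tx":0.72,"ty":0.57,"tz":0,"rx":0,"ry":0,"rz":0},{"tx":0.72,"ty":0.57,"tz":0,"rx":0,"ry":0,"rz":0},{"tx":0.72,"ty":0.57,"tz":0,"rx":0,"ry":0,"rz":0},{"tx":0.72,"ty":0.57,"tz":0,"rx":0,"ry":0,"rz":0},{"tx":0.72,"ty":0.57,"tz":0,"rx":0,"ry":0,"rz":0},{"tx":0.75,"ty":0.57,"tz":0,"rx":0,"ry":0,"rz":0},{"tx":0,"ty":0,"tz":0,"rx":0,"ry":0,"rz":0}]'
python3 -c "
from h import *
where([-.27,0,.038])
cv2.imwrite('pics/top1.png',cv2.resize(grab_frame('top')[150:320,180:440,::-1],None,fx=3,fy=3,interpolation=cv2.INTER_CUBIC))"
```

```text
clock: 2.72
ee_pos: [0.4837, -0.2461, 0.2311]
ee_rot: [0.762, 0.648, 0.0, -0.0]
contact_force: [-0.1, 0.6, 0.4]
grip_width: 0.505
finger_force: 0.0
t 2.73 stand xyz mm [-268.7    0.3  231.1] F stand [0.54 0.23 0.44] yaw err deg 0.0 tilt 0.03 grip 0.505017902046104
shift units (tool) [-0.03  0.01  4.83]
turn units [-0.001 -0.003  0.   ]
```

View pics/top1.png

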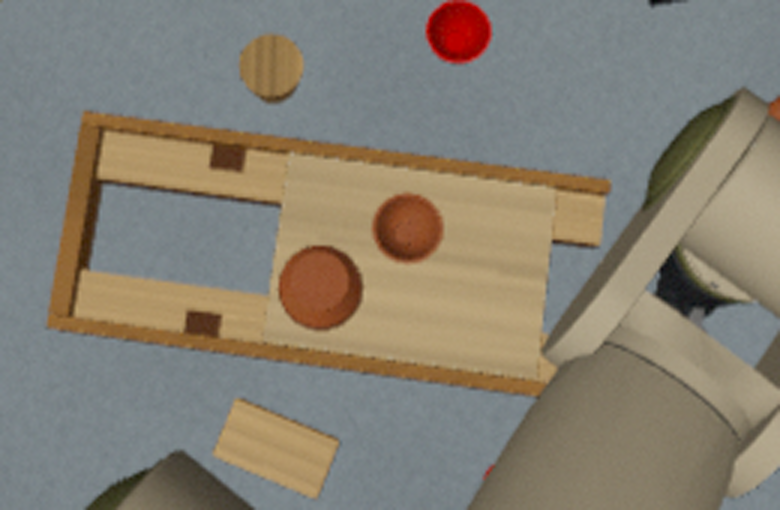

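The crop shows the gripper (~700,290) behind the open end, with the stand and board undisturbed. Now I'll descend to z = 38 mm, just behind the tail.

```bash
python3 -m crank '[{"tx":0,"ty":0,"tz":0.7,"rx":0,"ry":0,"rz":0},{"tx":0,"ty":0,"tz":0.7,"rx":0,"ry":0,"rz":0},{"tx":0,"ty":0,"tz":0.7,"rx":0,"ry":0,"rz":0},{"tx":0,"ty":0,"tz":0.7,"rx":0,"ry":0,"rz":0},{"tx":0,"ty":0,"tz":0.7,"rx":0,"ry":0,"rz":0},{"tx":0,"ty":0,"tz":0.6,"rx":0,"ry":0,"rz":0},{"tx":0,"ty":0,"tz":0.4,"rx":0,"ry":0,"rz":0},{"tx":0,"ty":0,"tz":0.33,"rx":0,"ry":0,"rz":0},{"tx":0,"ty":0,"tz":0,"rx":0,"ry":0,"rz":0},{"tx":0,"ty":0,"tz":0,"rx":0,"ry":0,"rz":0}]'
python3 -c "
from h import *
where([-.226,0,.038])"
```

```text
clock: 4.03
ee_pos: [0.4827, -0.2481, 0.0387]
ee_rot: [0.762, 0.648, 0.0, 0.001]
contact_force: [1.3, 0.5, 0.2]
grip_width: 0.498
finger_force: 0.0
t 4.03 stand xyz mm [-270.8    0.9   38.7] F stand [ 0.7  -1.2   0.16] yaw err deg -0.05 tilt 0.06 grip 0.49789206598194613
shift units (tool) [1.12 0.02 0.02]
turn units [ 0.006  0.004 -0.006]
```

```bash
python3 -m crank '[{"tx":0.3,"ty":0,"tz":0,"rx":0,"ry":0,"rz":0},{"tx":0.3,"ty":0.02,"tz":0,"rx":0,"ry":0,"rz":0},{"tx":0.3,"ty":0,"tz":0,"rx":0,"ry":0,"rz":0},{"tx":0.15,"ty":0,"tz":0,"rx":0,"ry":0,"rz":0},{"tx":0,"ty":0,"tz":0,"rx":0,"ry":0,"rz":0}]'; python3 -c "
from h import *
where([-.13,0,.038])"
python3 -m crank '[{"tx":0.1,"ty":0,"tz":0,"rx":0,"ry":0,"rz":0},{"tx":0.1,"ty":0,"tz":0,"rx":0,"ry":0,"rz":0},{"tx":0.1,"ty":0,"tz":0,"rx":0,"ry":0,"rz":0}]'; python3 -c "
from h import *
where([-.13,0,.038])"
python3 -m crank '[{"tx":0.1,"ty":0,"tz":0,"rx":0,"ry":0,"rz":0},{"tx":0.1,"ty":0,"tz":0,"rx":0,"ry":0,"rz":0},{"tx":0.1,"ty":0,"tz":0,"rx":0,"ry":0,"rz":0}]'; python3 -c "
from h import *
where([-.13,0,.038])"
```

```text
clock: 4.65
ee_pos: [0.4903, -0.2058, 0.0382]
ee_rot: [0.761, 0.648, -0.0, 0.0]
contact_force: [-0.5, -0.0, 0.5]
grip_width: 0.501
finger_force: 0.0
t 4.65 stand xyz mm [-227.9    0.3   38.2] F stand [-0.12  0.52  0.46] yaw err deg 0.03 tilt 0.0 grip 0.501297995273252
shift units (tool) [2.45 0.01 0.  ]
turn units [0.    0.    0.003]
clock: 5.03
ee_pos: [0.4921, -0.1948, 0.0381]
ee_rot: [0.762, 0.648, -0.0, 0.0]
contact_force: [-0.1, -4.5, -1.5]
grip_width: 0.504
finger_force: 1.8
t 5.03 stand xyz mm [-2.167e+02  2.000e-01  3.810e+01] F stand [-4.47 -0.58 -1.55] yaw err deg -0.04 tilt 0.04 grip 0.5042866955752673
shift units (tool) [2.17 0.   0.  ]
turn units [ 0.002  0.004 -0.005]
clock: 5.4
ee_pos: [0.494, -0.1824, 0.0381]
ee_rot: [0.762, 0.648, -0.0, 0.0]
contact_force: [-0.4, -3.7, -1.2]
grip_width: 0.503
finger_force: 1.8
t 5.4 stand xyz mm [-204.2    0.3   38.1] F stand [-3.7  -0.2  -1.21] yaw err deg -0.02 tilt 0.0 grip 0.502857177983867
shift units (tool) [1.86 0.01 0.  ]
turn units [ 0.     0.    -0.003]
```

Contact made, and the board slides at about 4 N. I'll push on steadily, then slow down before the notches.

```bash
python3 -m crank '[{"tx":0.1,"ty":0,"tz":0,"rx":0,"ry":0,"rz":0},{"tx":0.1,"ty":0,"tz":0,"rx":0,"ry":0,"rz":0},{"tx":0.1,"ty":0,"tz":0,"rx":0,"ry":0,"rz":0},{"tx":0.1,"ty":0,"tz":0,"rx":0,"ry":0,"rz":0},{"tx":0.1,"ty":0,"tz":0,"rx":0,"ry":0,"rz":0},{"tx":0.1,"ty":0,"tz":0,"rx":0,"ry":0,"rz":0},{"tx":0.1,"ty":0,"tz":0,"rx":0,"ry":0,"rz":0},{"tx":0.1,"ty":0,"tz":0,"rx":0,"ry":0,"rz":0},{"tx":0.1,"ty":0,"tz":0,"rx":0,"ry":0,"rz":0},{"tx":0.1,"ty":0,"tz":0,"rx":0,"ry":0,"rz":0},{"tx":0.1,"ty":0,"tz":0,"rx":0,"ry":0,"rz":0},{"tx":0.05,"ty":0,"tz":0,"rx":0,"ry":0,"rz":0}]'
python3 -c "
from h import *
where([-.13,0,.038])
f=grab_frame('top')[:,:,::-1];cv2.imwrite('pics/top2raw.png',f)
cv2.imwrite('pics/top2.png',cv2.resize(f[170:300,185:395],None,fx=3.8,fy=3.8,interpolation=cv2.INTER_CUBIC))"
```

```text
clock: 6.9
ee_pos: [0.5014, -0.137, 0.0381]
ee_rot: [0.762, 0.648, 0.0, -0.0]
contact_force: [-1.2, -3.2, -0.4]
grip_width: 0.503
finger_force: 1.9
t 6.9 stand xyz mm [-158.2    0.3   38.1] F stand [-3.39  0.69 -0.39] yaw err deg -0.01 tilt 0.0 grip 0.5034491792742026
shift units (tool) [0.7  0.01 0.  ]
turn units [-0.    -0.    -0.002]
```

View pics/top2.png

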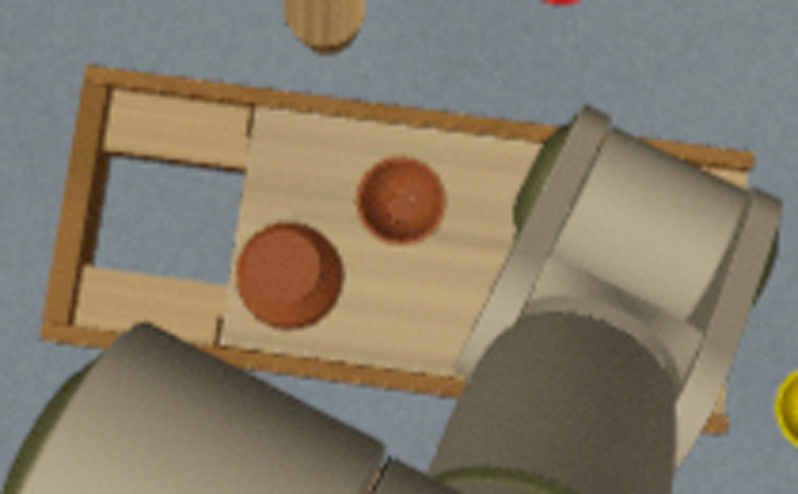

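The crop shows the board straight with both pots upright. Its nose edge runs from (254,105) to (219,345) and covers the notches.

```bash
python3 - <<'E'
from h import *
f=lambda a:(np.array(a)+.5)/3.8-.5+[185,170]
n=onz('top',f([[254,105],[219,345]]),.064).mean(0)-O
print('nose x',n@UX,n@UY)
E
python3 -m crank '[{"tx":0.06,"ty":0,"tz":0,"rx":0,"ry":0,"rz":0},{"tx":0.06,"ty":0,"tz":0,"rx":0,"ry":0,"rz":0},{"tx":0.06,"ty":0,"tz":0,"rx":0,"ry":0,"rz":0},{"tx":0.06,"ty":0,"tz":0,"rx":0,"ry":0,"rz":0}]'; python3 -c "
from h import *
where([-.13,0,.038])"
```

```text
nose x 0.09489730512384834 0.0008891694834468785
clock: 7.45
ee_pos: [0.5029, -0.1276, 0.0381]
ee_rot: [0.762, 0.648, -0.0, -0.0]
contact_force: [-0.7, -2.6, -0.9]
grip_width: 0.501
finger_force: 1.9
t 7.45 stand xyz mm [-148.7    0.3   38.1] F stand [-2.63  0.26 -0.92] yaw err deg -0.02 tilt 0.0 grip 0.50132047072772
shift units (tool) [0.47 0.01 0.  ]
turn units [-0.    -0.    -0.003]
```

```bash
cat > w.sh <<'E'
python3 -c "
from h import *
where()"
E
python3 -m crank '[{"tx":0.05,"ty":0,"tz":0,"rx":0,"ry":0,"rz":0},{"tx":0.05,"ty":0,"tz":0,"rx":0,"ry":0,"rz":0},{"tx":0.05,"ty":0,"tz":0,"rx":0,"ry":0,"rz":0}]' >/dev/null; sh w.sh
python3 -m crank '[{"tx":0.04,"ty":0,"tz":0,"rx":0,"ry":0,"rz":0}]' >/dev/null; sh w.sh
python3 -m crank '[{"tx":0.04,"ty":0,"tz":0,"rx":0,"ry":0,"rz":0}]'>/dev/null; sh w.sh
```

```text
t 7.83 stand xyz mm [-142.7    0.3   38.1] F stand [-4.26 -0.43 -0.44] yaw err deg -0.03 tilt 0.0 grip 0.5014150074110861
t 7.95 stand xyz mm [-141.1    0.3   38.1] F stand [-3.54  0.1  -0.51] yaw err deg -0.02 tilt 0.0 grip 0.5000558755874681
t 8.07 stand xyz mm [-139.5    0.3   38.1] F stand [-3.38 -0.18 -0.55] yaw err deg -0.02 tilt 0.0 grip 0.5029482409994767
```

```bash
python3 -m crank '[{"tx":0.03,"ty":0,"tz":0,"rx":0,"ry":0,"rz":0}]'>/dev/null; sh w.sh
python3 -m crank '[{"tx":0.03,"ty":0,"tz":0,"rx":0,"ry":0,"rz":0}]'>/dev/null; sh w.sh
```

```text
t 8.2 stand xyz mm [-138.4    0.3   38.1] F stand [-3.53 -0.15 -1.29] yaw err deg -0.02 tilt 0.0 grip 0.4998173811435821
t 8.32 stand xyz mm [-137.2    0.3   38.1] F stand [-3.66 -0.31 -0.19] yaw err deg -0.03 tilt 0.0 grip 0.5000240385590592
```

```bash
python3 -m crank '[{"tx":0.03,"ty":0,"tz":0,"rx":0,"ry":0,"rz":0}]'>/dev/null; sh w.sh
```

```text
t 8.45 stand xyz mm [-135.9    0.3   38.1] F stand [-3.24 -0.99 -0.05] yaw err deg -0.02 tilt 0.0 grip 0.499981424814833
```

```bash
python3 -m crank '[{"tx":0.03,"ty":0,"tz":0,"rx":0,"ry":0,"rz":0}]'>/dev/null; sh w.sh
```

```text
t 8.57 stand xyz mm [-134.6    0.4   38.1] F stand [-3.57 -0.13 -0.31] yaw err deg -0.02 tilt 0.01 grip 0.4989184477449222
```

```bash
python3 -m crank '[{"tx":0.03,"ty":0,"tz":0,"rx":0,"ry":0,"rz":0}]'>/dev/null; sh w.sh
```

```text
t 8.7 stand xyz mm [-133.6    0.3   38.1] F stand [-4.94  0.65  0.37] yaw err deg -0.02 tilt 0.01 grip 0.5009007482932242
```

```bash
python3 -c "
from h import *
where()
a=grab_frame('top')[170:300,185:385,::-1];b=grab_frame('scene')[140:280,180:360,::-1]
cv2.imwrite('pics/c3.png',np.hstack([cv2.resize(a,(400,300),interpolation=2),cv2.resize(b,(400,300),interpolation=2)]))"
```

```text
t 8.7 stand xyz mm [-133.6    0.3   38.1] F stand [-4.94  0.65  0.37] yaw err deg -0.02 tilt 0.01 grip 0.5009007482932242
```

View pics/c3.png

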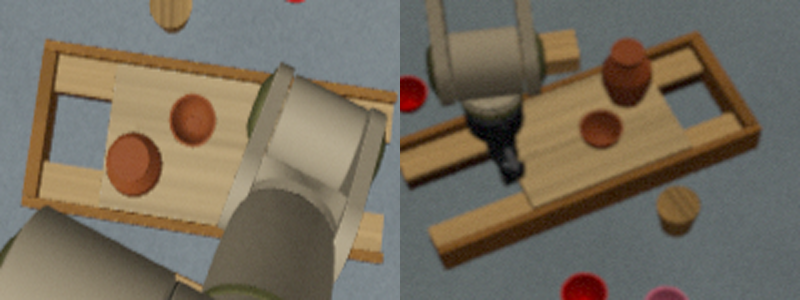

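The side-by-side shows the pots upright and the board near home, but the drop can't be made out at this scale. I'll go on in 1 mm steps by feel.

```bash
python3 -m crank '[{"tx":0.02,"ty":0,"tz":0,"rx":0,"ry":0,"rz":0}]'>/dev/null; sh w.sh
```

```text
t 8.93 stand xyz mm [-132.9    0.3   38.1] F stand [-4.09  0.38 -1.17] yaw err deg -0.02 tilt 0.01 grip 0.502963110661685
```

```bash
python3 -m crank '[{"tx":0.02,"ty":0,"tz":0,"rx":0,"ry":0,"rz":0}]'>/dev/null; sh w.sh
```

```text
t 9.05 stand xyz mm [-132.     0.3   38.1] F stand [-3.83 -0.12 -0.71] yaw err deg -0.03 tilt 0.0 grip 0.49797897065864927
```

```bash
python3 -m crank '[{"tx":0.02,"ty":0,"tz":0,"rx":0,"ry":0,"rz":0}]'>/dev/null; sh w.sh
```

```text
t 9.18 stand xyz mm [-131.2    0.3   38.1] F stand [-3.54  0.2  -0.54] yaw err deg -0.02 tilt 0.0 grip 0.5015368247145974
```

```bash
python3 -m crank '[{"tx":0.02,"ty":0,"tz":0,"rx":0,"ry":0,"rz":0}]'>/dev/null; sh w.sh
```

```text
t 9.3 stand xyz mm [-130.4    0.3   38.1] F stand [-3.92 -0.33 -0.18] yaw err deg -0.02 tilt 0.0 grip 0.4997075109773795
```

```bash
python3 -c "
from h import *
a=grab_frame('top')[180:270,200:265,::-1];b=grab_frame('scene')[165:230,275:350,::-1]
cv2.imwrite('pics/c4.png',np.hstack([cv2.resize(a,(390,540),interpolation=2),cv2.copyMakeBorder(cv2.resize(b,(405,351),interpolation=2),0,189,0,0,0)]))"
```

```text
(no output)
```

View pics/c4.png

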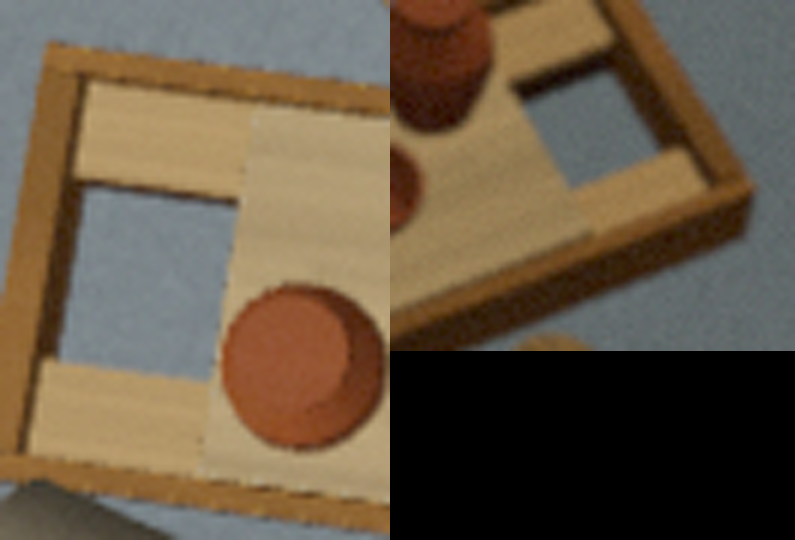

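The zoom shows the nose's −y corner at (253,107) in the top panel and (592,233) in the scene panel; the nose's +y corner is at (203,472). I'll cast rays across both views to get its height.

Run:
```python
from h import *
def tri(pt,ps):
    o1,d1=ray('top',pt);o2,d2=ray('scene',ps);d1=d1[0]/np.linalg.norm(d1);d2=d2[0]/np.linalg.norm(d2)
    s=np.linalg.lstsq(np.c_[d1,-d2],o2-o1,rcond=None)[0]; a=o1+s[0]*d1;b=o2+s[1]*d2
    m=(a+b)/2; q=m-O; return (np.array([q@UX,q@UY,m[2]])*1e3).round(1),np.linalg.norm(a-b)*1e3
t=lambda u,v:((u+.5)/6-.5+200,(v+.5)/6-.5+180); s=lambda u,v:((u-390+.5)/5.4-.5+275,(v+.5)/5.4-.5+165)
print('nose corner',tri(t(253,107),s(592,233)))
print('lip corner -y front',tri(t(47,44),s(751,190)))
for z in(.056,.064):
    n=onz('top',[t(253,107),t(203,472)],z)-O; print(z,n@UX,n@UY)
c=onz('top',[t(47,44)],.056)-O; print('lip front via top',c@UX)
# rail end/crossbar inner edge z=.034
```

```text
nose corner (array([123. , -83. ,  50.4]), np.float64(0.9339184343678292))
lip corner -y front (array([218.9, -98.4,  55.2]), np.float64(3.122676363971166))
0.056 [0.12257049 0.11954377] [-0.08204814  0.08338377]
0.064 [0.1213697  0.11836465] [-0.08054459  0.08370275]
lip front via top [0.22022908]
```

Run:
```python
from h import *
def tri(pt,ps):
    o1,d1=ray('top',pt);o2,d2=ray('scene',ps);d1=d1[0]/np.linalg.norm(d1);d2=d2[0]/np.linalg.norm(d2)
    s=np.linalg.lstsq(np.c_[d1,-d2],o2-o1,rcond=None)[0]; a=o1+s[0]*d1;b=o2+s[1]*d2
    m=(a+b)/2; q=m-O; return (np.array([q@UX,q@UY,m[2]])*1e3).round(1),np.linalg.norm(a-b)*1e3
f=lambda u,v:((u+.5)/3.8-.5+185,(v+.5)/3.8-.5+170); g=lambda u,v:((u+.5)/4-.5+160,(v+.5)/4-.5+140)
print('initial nose corner',tri(f(350,115),g(501,316)))
print('initial tail corner',tri(f(684,163),g(206,430)))
```

```text
initial nose corner (array([ 27.2, -87.1,  59.1]), np.float64(0.10271483314688935))
initial tail corner (array([-210.3,  -83.5,   59.8]), np.float64(0.7868112823619579))
```

Measured with the same bias, the height was 59 mm before (true 64) and is 50.4 mm now, so the board has dropped about 8–9 mm and sits at x ≈ +1 mm. Now I'll draw back clear and lift away.

```bash
python3 -m crank '[{"tx":-0.1,"ty":0,"tz":0,"rx":0,"ry":0,"rz":0},{"tx":-0.2,"ty":0,"tz":0,"rx":0,"ry":0,"rz":0},{"tx":-0.4,"ty":0,"tz":0,"rx":0,"ry":0,"rz":0},{"tx":-0.6,"ty":0,"tz":0,"rx":0,"ry":0,"rz":0},{"tx":-0.6,"ty":0,"tz":0,"rx":0,"ry":0,"rz":0},{"tx":-0.6,"ty":0,"tz":0,"rx":0,"ry":0,"rz":0},{"tx":0,"ty":0,"tz":-0.6,"rx":0,"ry":0,"rz":0},{"tx":0,"ty":0,"tz":-0.8,"rx":0,"ry":0,"rz":0},{"tx":0,"ty":0,"tz":-0.8,"rx":0,"ry":0,"rz":0},{"tx":-0.7,"ty":0,"tz":-0.8,"rx":0,"ry":0,"rz":0},{"tx":-0.7,"ty":0,"tz":-0.8,"rx":0,"ry":0,"rz":0},{"tx":0,"ty":0,"tz":0,"rx":0,"ry":0,"rz":0}]'; sh w.sh
python3 -c "
from h import *
a=grab_frame('top')[175:295,190:390,::-1];b=grab_frame('scene')[140:280,160:350,::-1]
cv2.imwrite('pics/top5.png',a);cv2.imwrite('pics/sc5.png',b)
cv2.imwrite('pics/c5.png',np.vstack([cv2.resize(a[:75],(800,300),interpolation=2),cv2.resize(b[20:120],(570,300),interpolation=2)[:, :].copy() if 0 else cv2.copyMakeBorder(cv2.resize(b[20:130],(518,300),interpolation=2),0,0,0,282,0)]))"
```

```text
clock: 10.9
ee_pos: [0.4808, -0.2664, 0.1921]
ee_rot: [0.763, 0.647, 0.0, 0.002]
contact_force: [0.5, 0.5, -0.1]
grip_width: 0.494
finger_force: 0.0
t 10.9 stand xyz mm [-2.892e+02 -1.000e-01  1.921e+02] F stand [ 0.56 -0.46 -0.07] yaw err deg -0.18 tilt 0.28 grip 0.4940411211517112
```

View pics/c5.png

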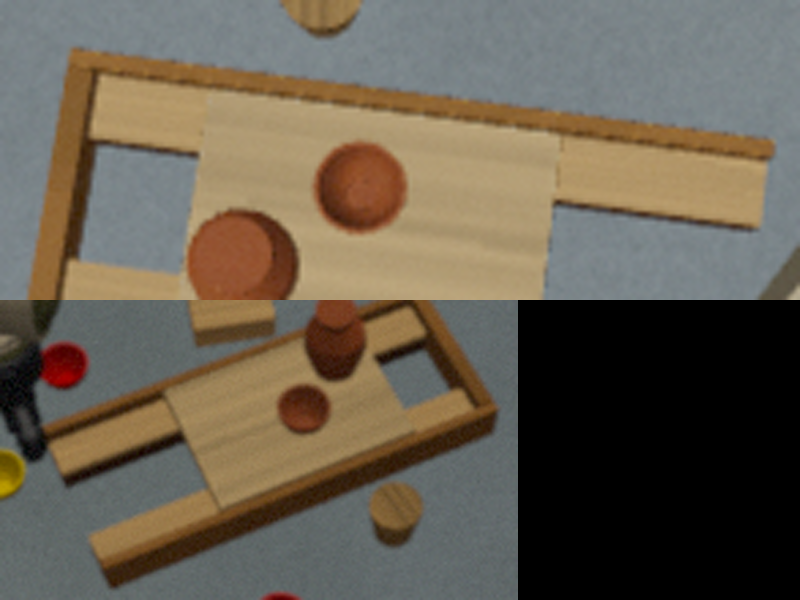

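The board is clear of the gripper and both pots are standing. The tail's −y corner is at (560,135) in the top panel and (222,508) in the scene panel, and the nose's at (207,91). One last check of the tail height and position before handing in.

Run:
```python
from h import *
def tri(pt,ps):
    o1,d1=ray('top',pt);o2,d2=ray('scene',ps);d1=d1[0]/np.linalg.norm(d1);d2=d2[0]/np.linalg.norm(d2)
    s=np.linalg.lstsq(np.c_[d1,-d2],o2-o1,rcond=None)[0]; a=o1+s[0]*d1;b=o2+s[1]*d2
    m=(a+b)/2; q=m-O; return (np.array([q@UX,q@UY,m[2]])*1e3).round(1),np.linalg.norm(a-b)*1e3
t=lambda u,v:((u+.5)/4-.5+190,(v+.5)/4-.5+175); k=518/190; s=lambda u,v:((u+.5)/k-.5+160,(v-300+.5)/k-.5+160)
print('tail',tri(t(560,135),s(222,508)),'nose',tri(t(207,91),s(414,432)))
n=onz('top',[t(207,91),t(560,135)],.056)-O; print(n@UX)
```

```text
tail (array([-116.2,  -83.7,   54.9]), np.float64(0.9811454057250186)) nose (array([123. , -82.9,  48.7]), np.float64(3.5611678910828317))
[ 0.12359954 -0.11662489]
```

Tail height is noisier (≈5 mm drop, ±3). A sub-pixel check is easy: the bowl's colour centroid in both views, before against now, should be 8 mm lower.

Run:
```python
from h import *
def tri(pt,ps):
    o1,d1=ray('top',pt);o2,d2=ray('scene',ps);d1=d1[0]/np.linalg.norm(d1);d2=d2[0]/np.linalg.norm(d2)
    s=np.linalg.lstsq(np.c_[d1,-d2],o2-o1,rcond=None)[0]; m=(o1+s[0]*d1+o2+s[1]*d2)/2
    q=m-O; return (np.array([q@UX,q@UY,m[2]])*1e3).round(1)
def blobs(im,box):
    x0,y0,x1,y1=box; h=cv2.cvtColor(im[y0:y1,x0:x1],cv2.COLOR_BGR2HSV)
    m=cv2.inRange(h,(0,110,40),(12,215,255)); k,l,s,c=cv2.connectedComponentsWithStats(m)
    return [(s[i,4],(c[i]+[x0,y0]).round(2)) for i in range(1,k) if s[i,4]>120]
T0,S0=cv2.imread('pics/top0.png'),cv2.imread('pics/scene0.png')
T1,S1=[grab_frame(n)[:,:,::-1].copy() for n in('top','scene')]
r={}
for n,T,S in(('before',T0,S0),('now',T1,S1)):
    a,b=blobs(T,(215,185,370,275)),blobs(S,(190,150,335,255)); print(n,a,b)
    if len(a)==2 and len(b)==2:
        a=sorted(a,key=lambda t:t[1][0]); b=sorted(b,key=lambda t:-t[1][0]) # vase is ahead of bowl
        r[n]=[tri(u[1],v[1]) for u,v in zip(a,b)]; print(' vase,bowl',r[n])
if len(r)==2: print('change',[y-x for x,y in zip(r['before'],r['now'])])
```

```text
before [(np.int32(407), array([315.47, 225.59])), (np.int32(582), array([286.14, 245.3 ]))] [(np.int32(430), array([254.79, 180.6 ])), (np.int32(239), array([242.51, 209.25]))]
 vase,bowl [array([-15.8,  36.6, 125.2]), array([-83.5, -25.7,  99. ])]
now [(np.int32(394), array([279.57, 221.43])), (np.int32(565), array([249.92, 240.65]))] [(np.int32(416), array([282.62, 171.8 ])), (np.int32(225), array([271.15, 199.51]))]
 vase,bowl [array([ 76.8,  36.3, 116.2]), array([ 10. , -25.5,  90.5])]
change [array([92.6, -0.3, -9. ]), array([93.5,  0.2, -8.5])]
```

Both pots moved 93 mm along the rails, came down 8–9 mm with the board and stayed put on it, so the board is level and home.

```bash
python3 -c "
from station import *
print(sign_off())"
```

```text
the job is handed in; nothing more can be done
None
```

The board is home: it slid about 93 mm at about 3–5 N, dropped about 8–9 mm into the notches (x ≈ +1 to +3 mm by camera, within the 4 mm limit), both pots are still standing, the gripper is drawn back clear, and the job was handed in at about 11 s.

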